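# Lock the lidded teak cup into the bayonet mount of the striker rack

### The arm

A 6-joint arm with a two-finger parallel gripper is mounted at the origin on the work surface. World frame = base frame: x ahead of the robot, y to its left, z up, the work surface at z = 0. Lengths are in mm, angles in degrees, forces in N, time in s.
With the tool pointing down it reaches from about 300 to 850 mm from the base axis. Payload 4.2 kg.
Tool frame: the origin (TCP) lies between the finger pads; the fingertips stand ahead of it and the grasp point (between the pads) lies 3 mm ahead of it (nose_length is the z of the fingertips in the tool frame, in mm); z points along the fingers, y is the line along which they close (so a half turn about z gives the same grasp; the last joint's range is limited). The gripper opens to 91 mm and grips with 3 to 60 N. Pads are 32 mm wide; open, the fingers measure 118 mm over their backs; the gripper's body (76 mm by 178 mm) begins 60 mm behind the grasp point.
Start: joints at [74.714, 18.312, 89.639, -0, 72.044, -1.146], TCP at [140.475, 557.591, 235.976] pointing down, gripper open.
Joint ranges: [-177.97, 177.97], [-48.28, 115.42], [12.27, 149.76], [-77.06, 257.06], [2.81, 150.46], [-146.56, 146.56]. Speed limits (degrees/s): [147.25, 147.25, 180, 180, 180, 180].

### API

Orientations are given as [roll, pitch, yaw] about the fixed x, y, z axes, in that order (R = Rz(yaw) Ry(pitch) Rx(roll)).
In Python, from workcell import state, grab_frame, camera_params, job_done, nose_length gives the robot as it stands.
- The arm moves only by the tool step_arm, never from a script. Its argument "plan" is a list that holds one entry, the list of rows, each a list of 5 numbers: the shift along the tool's x, y, z in cm, then the turn about the tool's z in rad, then the opening, from 0 (shut) to 1 (fully open). In form: [[[x, y, z, turn, gripper], ...]]. A call has 1 to 20 rows; each row is the pose to reach, as a shift and turn from the pose commanded when the call began, along the tool's axes at that moment; what a row does not reach only later rows make up. A row lasts 1/8 s, in which the tool goes at most 62.5 mm and 10.7 degrees, less where a joint would pass 70% of its speed; a pose out of reach is approached as far as the arm can. A call with a gripper value outside its range is refused whole. The fingers move at their own pace and stop on an object; "newtons" is the grip in N (left out, the last holds). Time passes only in rows, so rows that repeat a pose let the fingers close. It gives the time, the measured TCP pose, the force, the opening and the grip force at its end, in the units of the state.
- state(): the state, without advancing time (a new reading comes with each control period).
- grab_frame(name): name is "scene" or "top" or "wrist"; returns the picture (480x640x3 uint8, blue, green, red); there is no depth.
- camera_params(name): a dict with "camera_matrix" (3x3 intrinsics, pixels), "R" (3x3) and "t" (3): a world point X has camera coordinates R X + t; the wrist camera has in their place "mount" (4x4, takes a point from camera to tool coordinates, whose origin is the TCP and whose axes are the flange's). Camera axes: x right, y down, z forward; pixel columns grow to the right and rows downward; lengths in mm; the calibration is good to about 2 mm. A picture is of the moment at which its call begins: read the wrist's pose just before it. camera_params takes no time and is no camera call.
- job_done(): hands the job in; it is judged then, once.
The state is a dict: "time_s": time; "qpos": joint angles; "qvel": joint speeds; "effort": joint torques, N m; "ee_pos": TCP position; "ee_rot": TCP orientation; "force": force on the tool from outside, world axes, zero at the start; "torque": the same for the moment, N m; "gripper_width": finger opening in mm; "gripper_force": force on a finger pad.
Only numpy, scipy, OpenCV 4.12 (cv2) and the standard library are available. Lean on these libraries where they do the work, as an engineer would, in place of code of your own. Each camera call takes 0.05 s, during which the arm holds its last target. There are 200 camera calls.

### The job

Put the lidded teak cup back on the sloping mount of the striker rack: turn it so that its two brass lugs match the notches, push it fully home, then twist it clockwise (seen looking at its lid) to the stop so that it is locked, and let go. Leave the strikers, the steel ruler and the queen coin as they are.

Things in the scene. Friction and masses are not known exactly. Their poses are not given: they have to be found in the camera images.
- cup_center (a point): Lidded turned teak cup (lid fast), about 0.14 kg, upright on the bench right of the rack, 74 mm high. Point on its axis half-way up, 37 mm over its underside; z along the axis out of the lid, x along the two foot lugs. Round wooden body 44 mm diameter from 16 to 70 mm above the underside, low domed top. A half turn about z looks and fits the same.
- cup_foot (a point): Centre of the cup's underside; axes as cup_center. Brass foot: round neck 40 mm diameter, 0 to 16 mm high, and at the very bottom (0 to 6 mm high) two equal opposite lugs: a bar 64 mm tip to tip along x and 14 mm wide along y, seen from above sticking out 10 mm beyond the body on either side.
- mount: Steel bayonet mount, 90 mm square, on the rack's sloping board. Origin: centre of the socket floor. z points square out, leaning 26 degrees from vertical to the front (robot side); the cup goes in along -z, lugs along x, until its underside is on the floor (z = 0). Its turn about z varies from day to day by up to 35 degrees; it is tight and does not turn in use.
- mount_mouth (a point): Centre of the mount's opening, in the plate's top face, 14 mm above the socket floor; axes as mount. Plate 5 mm thick with a 9 mm high hollow under it. Opening: round, 44 mm diameter, with two opposite notches along x, 18 mm wide, 70 mm end to end. Once home, the cup turns only clockwise (seen from outside: negative about z), 60 degrees to a firm stop, lugs trapped under the plate.
- rack: Fixed beech rack. Origin on the bench 110 mm below the mount's origin; x to the back, y left, z up. Base plank 30 mm high, x -200 to 110 mm, y -110 to 300 mm: its front is the ledge, lip to z = 38 mm. Back panel 150 mm high. Sloping board 190 mm square round x = 0, y = 0, with the mount. Five angled rails round x = 0, y = 205 mm, 62 mm high.
- striker_yellow: Translucent yellow striker, disc 41 mm diameter, 10 mm thick, upright in the rails; origin at its lowest point. Leave alone.
- striker_black: Black acrylic striker, disc 41 mm diameter, 10 mm thick, upright in the rails; origin at its lowest point. Leave alone.
- ruler: Matte steel ruler 220 x 28 x 3 mm lying on the ledge along y; origin at the centre of its underside. Leave alone.
- queen: Rosewood queen coin, 32 mm diameter, 9 mm thick, lying on the ledge; origin at the centre of its underside. Leave alone.
Not all that is in view belongs to the job. Leave any blue, pink or white look-alike of the part that bears cup_center alone.

How it is judged (in metres and radians):
On the way, in this order (a step that is already met when the one before it is completed fails the run):
1. the cup's lugs are through the notches, its foot down in the socket, not yet twisted (z of cup_center in the frame of mount between 0.033 and 0.0415 m and angle between the z axis of cup_center and the z axis of mount, either way round below 0.15 rad and angle between the x axis of cup_center and the x axis of mount, either way round below 0.35 rad and x of cup_center in the frame of mount between -0.007 and 0.007 m and y of cup_center in the frame of mount between -0.007 and 0.007 m), for 0.05 s.
2. the cup is twisted to the locked position (angle between the x axis of cup_center and the x axis of mount, either way round above 0.85 rad), for 0.2 s.
At the end, for the whole second after the job is handed in: The cup sits square in the mount (axis within 7 degrees), centred within 7 mm, its underside within 4.5 mm of the socket floor, with its lugs turned at least 49 degrees from the notches (the stop is at 60), let go (z of cup_center in the frame of mount between 0.033 and 0.0415 m and x of cup_center in the frame of mount between -0.007 and 0.007 m and y of cup_center in the frame of mount between -0.007 and 0.007 m and angle between the z axis of cup_center and the z axis of mount, either way round below 0.12 rad and angle between the x axis of cup_center and the x axis of mount, either way round above 0.85 rad); the robot touches nothing.
It fails at once if a striker is moved more than 20 mm (distance of any of striker_yellow, striker_black from where it was at the start of the episode above 0.02 m).
It fails at once if the ruler or the queen coin is moved more than 20 mm (distance of any of ruler, queen from where it was at the start of the episode above 0.02 m).
It also fails if it takes over 51 s, if anything falls off the work surface, if the arm or the gripper's body presses on something with over 40 N, if the wrist force passes 120 N, or if a joint passes its speed limit or range.

## Working session

There is one attempt and no reset: what is moved stays moved. The work goes in short steps, Python scripts to look and compute and a tool call to move; the robot and the scene stay as the last step left them, time stands still between calls to the robot, and variables do not carry over. Pictures are saved under pics/ and viewed, at most 10 in all, crops included, and the job is handed in when it is done.

Besides the shell and the picture viewer there is one more tool, called as name(argument=value, ...) on one line, values as JSON. step_arm: Moves the arm, as the interface text tells. Its arguments: {"type":"object","properties":{"plan":{"type":"array","items":{"type":"array","items":{"type":"array","items":{"type":"number"}}}},"newtons":{"type":"number"}},"required":["plan"]}

```bash
mkdir -p pics
python3 - <<'E'
from workcell import *
import cv2,numpy as np
s=state();print({k:np.round(v,3).tolist() for k,v in s.items()}, nose_length if not callable(nose_length) else nose_length())
for n in("scene","top","wrist"):
    f=grab_frame(n);cv2.imwrite(f"pics/{n}0.png",f);c=camera_params(n)
    print(n,{k:np.round(v,3).tolist() for k,v in c.items()})
E
```

```text
{'time_s': 0.0, 'qpos': [74.713, 18.352, 89.706, -0.0, 72.042, -1.145], 'qvel': [-0.063, 0.046, -0.068, 0.039, -0.042, 0.004], 'effort': [-0.0, -41.247, -23.197, 0.073, 0.046, -0.0], 'ee_pos': [140.364, 557.136, 235.121], 'ee_rot': [-179.9, -0.002, 165.858], 'force': [-0.107, 0.307, -0.238], 'torque': [0.023, -0.018, 0.042], 'gripper_force': 0.0, 'gripper_width': 91.39} 22.0
scene {'camera_matrix': [[479.294, 0.0, 322.284], [0.0, 479.294, 245.72], [0.0, 0.0, 1.0]], 'R': [[0.406, 0.914, -0.02], [0.549, -0.261, -0.794], [-0.73, 0.311, -0.608]], 't': [-251.161, -236.788, 1262.353]}
top {'camera_matrix': [[550.366, 0.0, 316.089], [0.0, 550.366, 236.199], [0.0, 0.0, 1.0]], 'R': [[0.026, -1.0, -0.002], [-0.992, -0.025, -0.126], [0.126, 0.005, -0.992]], 't': [-4.688, 574.81, 948.023]}
wrist {'camera_matrix': [[345.572, 0.0, 319.315], [0.0, 345.572, 243.476], [0.0, 0.0, 1.0]], 'mount': [[-0.001, -0.963, -0.268, 75.713], [1.0, -0.001, 0.0, -0.05], [-0.001, -0.268, 0.963, -148.989], [0.0, 0.0, 0.0, 1.0]]}
```

View pics/top0.png

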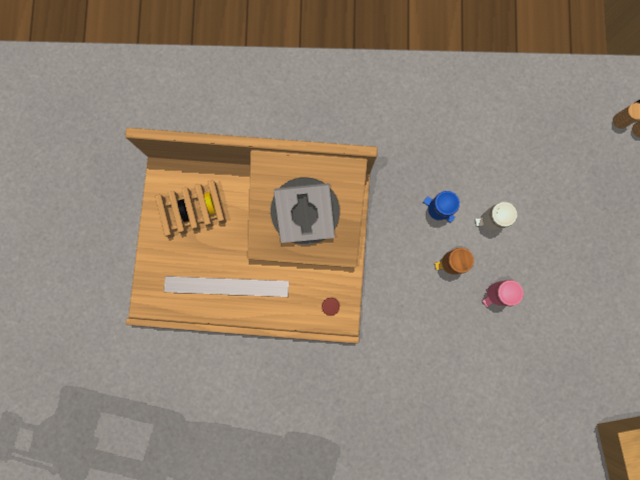

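View pics/scene0.png

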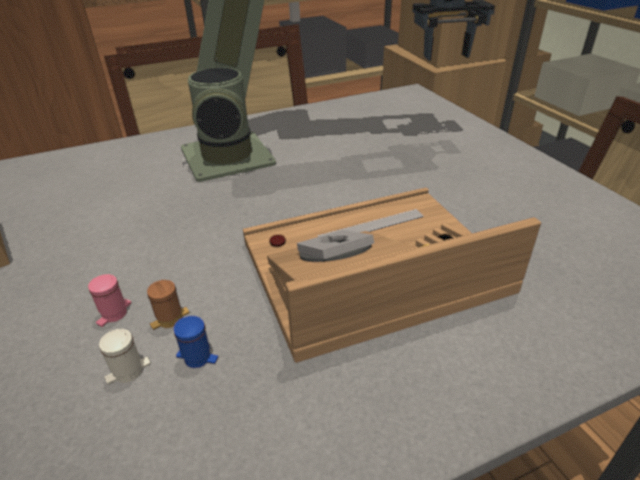

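Candidates by pixel in the top view:
- Teak brown cup at (460,261), with a brass lug at (438,266).
- Blue look-alike at (445,206).
- White look-alike at (504,215).
- Pink look-alike at (510,293).
- Brown thing at the table edge at (630,115).

I choose the teak cup at (460,261), which is scene (165,303). The mount is at top (304,213), with its slot running roughly front to back. The moves keep the tool vertical, so the cup will have to be tilted 26° inside the grip. Next I measure and take a close crop.

```bash
cat > h.py <<'E'
import cv2,numpy as np
from workcell import *
def cam(n,s=None):
    c=camera_params(n);K=np.array(c["camera_matrix"])
    if n!="wrist":
        R=np.array(c["R"]);return K,R.T,-R.T@np.array(c["t"])
    from scipy.spatial.transform import Rotation as Ro
    M=np.array(c["mount"]);Rt=Ro.from_euler("xyz",s["ee_rot"],degrees=True).as_matrix()
    return K,Rt@M[:3,:3],Rt@M[:3,3]+np.array(s["ee_pos"])
def ray(C,uv,p0,n=(0,0,1)):   # pixels -> points on plane through p0 with normal n
    K,R,o=C;uv=np.atleast_2d(np.float64(uv));n=np.array(n,float)
    d=np.c_[uv,np.ones(len(uv))]@np.linalg.inv(K).T@R.T
    return o+d*(((np.array(p0)-o)@n)/(d@n))[:,None]
def proj(C,X):
    K,R,o=C;p=(np.atleast_2d(X)-o)@R@K.T;return p[:,:2]/p[:,2:]
def blob(m,near=None):
    n,l,st,ce=cv2.connectedComponentsWithStats(m.astype(np.uint8))
    i=1+(np.argmax(st[1:,4]) if near is None else np.argmin(np.linalg.norm(ce[1:]-near,axis=1)+1e3*(st[1:,4]<5)))
    return l==i,ce[i],st[i]
E
python3 - <<'E'
from h import *
T=cv2.imread("pics/top0.png");S=cv2.imread("pics/scene0.png");c=cam("top");cs=cam("scene")
print("cams",c[2].round(),cs[2].round())
for n,I,C,near in(("top",T,c,(460,261)),("scene",S,cs,(165,303))):
    H=cv2.cvtColor(I,cv2.COLOR_BGR2HSV).astype(int);h,s,v=H[...,0],H[...,1],H[...,2]
    x0,y0=near;w=np.zeros(h.shape,bool);w[y0-45:y0+45,x0-40:x0+40]=1
    tk=w&(h<14)&(s>120)&(v>40)&(v<235);br=w&(h>=15)&(h<=28)&(s>120)
    m,ce,st=blob(tk,near);print(n,"teak",ce.round(1),st)
    k,l,stt,cc=cv2.connectedComponentsWithStats(br.astype(np.uint8))
    for i in range(1,k):
        if stt[i,4]>3:
            p=np.argwhere(l==i)[:,::-1];print(" brass",cc[i].round(1),stt[i],"z6->",ray(C,cc[i],(0,0,6)).round(1))
    if n=="top": print(" lid z72",ray(C,ce,(0,0,72)).round(1))
# rack: panel / base edges (top view pixels read by eye), mount
print("base front L,R z38",ray(c,[(129,323),(357,341)],(0,0,38)).round(1),"panel top front/back edge z150",ray(c,[(127,132),(376,150),(374,158),(145,142)],(0,0,150)).round(1))
print("mount",ray(c,(304,213),(0,0,122.6)).round(1))
a=cv2.resize(T[165:265,250:360],None,fx=4,fy=4,interpolation=cv2.INTER_CUBIC);b=cv2.resize(T[230:290,425:490],None,fx=5,fy=5,interpolation=cv2.INTER_CUBIC)
M=np.zeros((400,780,3),np.uint8);M[:,:440]=a;M[:300,450:775]=b;cv2.imwrite("pics/mos.png",M)
E
```

```text
cams [ 451.    5. 1013.] [1154. -225.  574.]
top teak [456.9 261. ] [443 248  31  26 370]
 brass [439.4 265.3] [435 259  12  13  69] z6-> [[ 530.7 -216.8    6. ]]
 lid z72 [[ 533.5 -232.2   72. ]]
scene teak [163.5 299.7] [148 281  32  40 884]
 brass [168.7 320.1] [151 308  37  20 191] z6-> [[ 546.1 -242.6    6. ]]
base front L,R z38 [[413.  333.7  38. ]
 [392.3 -66.   38. ]] panel top front/back edge z150 [[722.6 320.1 150. ]
 [702.8 -83.5 150. ]
 [689.5 -80.4 150. ]
 [706.7 289.8 150. ]]
mount [[601.6  30.4 122.6]]
```

View pics/mos.png

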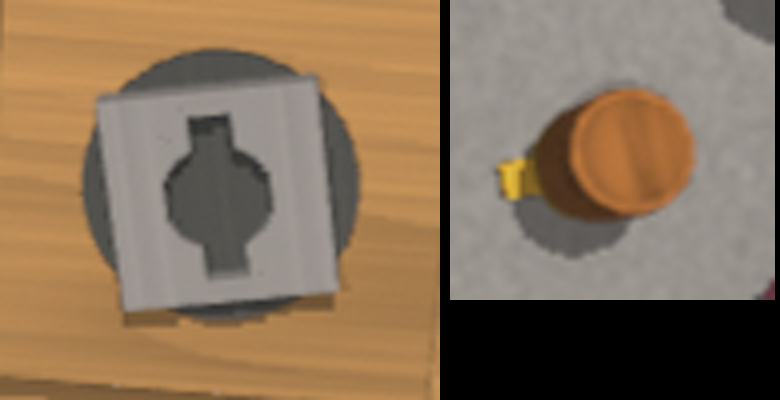

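The crop shows the teak cup with a brass lug, its lid circle at top pixel (461.4,260.2) and the lug tip at (434.8,266.6). The mount plate's corners and slot are sharp, with the slot centre at top (304.7,213.7).

Run:
```python
from h import *
c=cam("top");cs=cam("scene")
lid=ray(c,(461.4,260.2),(0,0,71))[0];tip=ray(c,(434.8,266.6),(0,0,4))[0]
print("lid",lid.round(1),"tip",tip.round(1),"d",np.linalg.norm((tip-lid)[:2]).round(1),"lugdir",np.degrees(np.arctan2(*(lid-tip)[1::-1])).round(1))
# scene brass tips
S=cv2.imread("pics/scene0.png");H=cv2.cvtColor(S,cv2.COLOR_BGR2HSV).astype(int)
m=(H[...,0]>=15)&(H[...,0]<=28)&(H[...,1]>120);m[:, :140]=0;m[:,200:]=0;m[:300]=0;m[335:]=0
p=np.argwhere(m)[:,::-1];L=p[p[:,0]<=p[:,0].min()+1].mean(0);Rr=p[p[:,0]>=p[:,0].max()-1].mean(0)
q=ray(cs,[L,Rr],(0,0,3));print("scene tips",L,Rr,q.round(1),"len",np.linalg.norm(q[1]-q[0]).round(1),"mid",q.mean(0).round(1),"ang",np.degrees(np.arctan2(*(q[1]-q[0])[1::-1])).round(1))
f=lambda P:np.array(P)/4+[250,165]
cor=f([(98,98),(316,78),(338,290),(124,311)]);sl=f([(189,117),(230,115),(208,276),(248,272)])
yw=np.radians(-2.9);ex=np.array([np.cos(yw),np.sin(yw),0]);ey=np.array([-np.sin(yw),np.cos(yw),0]);a=np.radians(26)
n=np.array([0,0,np.cos(a)])-np.sin(a)*ex;u=np.cos(a)*ex+np.array([0,0,np.sin(a)])
p0=ray(c,(304.7,213.7),(0,0,122.6))[0]
for nm,P in(("plate",cor),("slot",sl)):
    X=ray(c,P,p0,n);Y=np.c_[(X-p0)@u,(X-p0)@ey];print(nm,"mid",X.mean(0).round(1),"u,v",Y.round(1).tolist())
    for i,j in((0,1),(1,2),(2,3),(3,0),(0,2),(1,3)): d=Y[i]-Y[j];print("  ",i,j,np.linalg.norm(d).round(1),np.degrees(np.arctan2(d[1],d[0])).round(1))
print("mouth projected in scene",proj(cs,p0).round(1), "u",proj(cs,p0-u*35).round(1),proj(cs,p0+u*35).round(1))
s=state();print(proj(cam("wrist",s),np.array([p0,lid])).round(0))
cv2.imwrite("pics/sm.png",cv2.resize(S[215:275,285:390],None,fx=6,fy=6,interpolation=cv2.INTER_CUBIC))
```

```text
lid [ 535.2 -240.2   71. ] tip [ 528.2 -208.8    4. ] d 32.2 lugdir -77.4
scene tips [151.71428571 324.85714286] [186.375 311.   ] [[ 541.9 -269.8    3. ]
 [ 534.2 -212.     3. ]] len 58.4 mid [ 538.1 -240.9    3. ] ang 97.6
plate mid [600.   29.2 122.4] u,v [[36.9, 51.3], [51.9, -36.0], [-37.2, -51.9], [-53.6, 36.4]]
   0 1 88.6 99.7
   1 2 90.5 10.1
   2 3 89.8 -79.5
   3 0 91.7 -170.7
   0 2 127.0 54.3
   1 3 127.9 -34.5
slot mid [600.1  29.2 122.4] u,v [[31.8, 14.1], [33.9, -2.5], [-35.4, 2.3], [-32.3, -14.1]]
   0 1 16.7 97.3
   1 2 69.5 -4.0
   2 3 16.7 100.6
   3 0 70.0 -156.3
   0 2 68.2 9.9
   1 3 67.3 10.0
mouth projected in scene [[332.9 238.2]] u [[325.8 235.2]] [[340.7 241.5]]
[[  -4.  695.]
 [-170.  639.]]
```

View pics/sm.png

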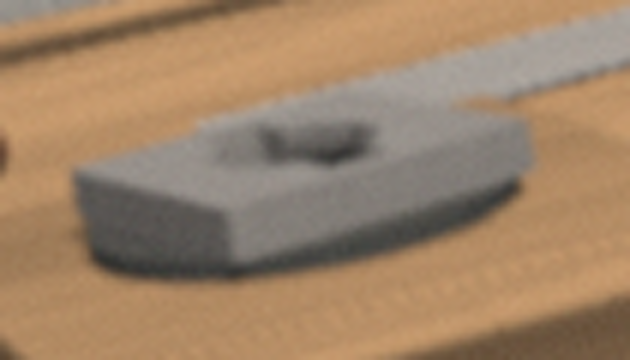

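The measurements hold up: the plate sides come out at 88.6–91.7 mm (given 90), the slot at 68–70 mm, and the lug radius at 32.2 mm. The notch direction is about +10° from the rack x axis. The mouth is near (600,29,122) and the cup near (536,-240). First I move above the mount for a wrist view.

step_arm(plan=[[[-57.5, -40, -6.5, -0.196, 1], [-57.5, -40, -6.5, -0.196, 1], [-57.5, -40, -6.5, -0.196, 1], [-57.5, -40, -6.5, -0.196, 1], [-57.5, -40, -6.5, -0.196, 1], [-57.5, -40, -6.5, -0.196, 1], [-57.5, -40, -6.5, -0.196, 1], [-57.5, -40, -6.5, -0.196, 1], [-57.5, -40, -6.5, -0.196, 1], [-57.5, -40, -6.5, -0.196, 1], [-57.5, -40, -6.5, -0.196, 1], [-57.5, -40, -6.5, -0.196, 1], [-57.5, -40, -6.5, -0.196, 1], [-57.5, -40, -6.5, -0.196, 1], [-57.5, -40, -6.5, -0.196, 1]]])

```text
time_s: 2.02
ee_pos: [599.4, 30.7, 301.2]
ee_rot: [180.0, -0.0, 177.2]
force: [0.9, 1.4, 0.2]
gripper_width: 91.1
gripper_force: 0.0
```

Run:
```python
from h import *
import json
s=state();f=grab_frame("wrist");cv2.imwrite("pics/wm.png",f);json.dump({k:np.array(v).tolist() for k,v in s.items()},open("wm.json","w"))
print(s["ee_pos"],s["ee_rot"],proj(cam("wrist",s),[[600,29.2,122.4]]))
```

```text
[599.41183225  30.66125384 301.16253166] [ 1.79975973e+02 -1.27622336e-02  1.77202443e+02] [[317.63217199 228.78442869]]
```

View pics/wm.png

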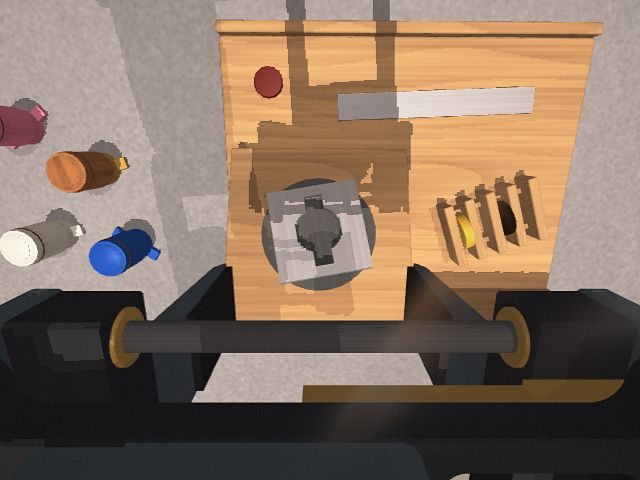

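The wrist view shows the mount opening at about (319,230), with the plate corners near (266,193), (353,180), (372,268) and (283,283). The teak cup is at (80,171). I'll refine the mount from the dark opening.

Run:
```python
from h import *
import json
s=json.load(open("wm.json"));f=cv2.imread("pics/wm.png");C=cam("wrist",s)
g=cv2.cvtColor(f,cv2.COLOR_BGR2GRAY)
yw=np.radians(-2.9);ex=np.array([np.cos(yw),np.sin(yw),0]);ey=np.array([-np.sin(yw),np.cos(yw),0]);a=np.radians(26)
n=np.array([0,0,np.cos(a)])-np.sin(a)*ex;u=np.cos(a)*ex+np.array([0,0,np.sin(a)])
for th in (75,85,95):
    m=np.zeros(g.shape,bool);m[190:272,280:360]=g[190:272,280:360]<th
    b,ce,st=blob(m,(319,230));p=np.argwhere(b)[:,::-1]
    p0=ray(C,ce,(0,0,122.4))[0];X=ray(C,p,p0,n);Y=np.c_[(X-p0)@u,(X-p0)@ey]
    r=cv2.minAreaRect(Y.astype(np.float32));w,V=np.linalg.eigh(np.cov(Y.T));v=V[:,1]*np.sign(V[0,1])
    print(th,st,ce.round(1),p0.round(1),"rect",np.round(r[0],1),np.round(r[1],1),round(r[2],1),"axis",np.degrees(np.arctan2(v[1],v[0])).round(1),"area",len(p))
cor=np.array([(266,193),(353,180),(372,268),(283,283)])
p0=ray(C,cor.mean(0),(0,0,122.4))[0];X=ray(C,cor,p0,n);Y=np.c_[(X-p0)@u,(X-p0)@ey];print("plate",p0.round(1),Y.round(1).tolist())
# rack edges: panel/base/board lines in view, back front lip outer corners
print("lip",ray(C,[(219,22),(603,24)],(0,0,38)).round(1),"cup lid",ray(C,(66,171),(0,0,70)).round(1))
cv2.imwrite("pics/wmc.png",cv2.resize(f[170:300,250:390],None,fx=4,fy=4,interpolation=cv2.INTER_CUBIC))
```

```text
75 [332 228  10  20  59] [336. 239.] [611.2  46.7 122.4] rect [-1.3  0.6] [ 5.6 20.5] 59.9 axis -29.6 area 59
85 [295 215  47  51 698] [320.1 244.2] [615.7  30.8 122.4] rect [-2.8  0.9] [45.8 44. ] 14.1 axis 85.6 area 698
95 [ 295  194   47   72 1212] [319.6 235.7] [607.   30.8 122.4] rect [-6.6 -1.6] [70.3 43.8] 9.9 axis 8.3 area 1212
plate [602.3  29.9 122.4] [[-38.7, -52.2], [-52.3, 34.6], [36.2, 51.2], [50.5, -33.6]]
lip [[391.9 -64.1  38. ]
 [413.8 339.4  38. ]] cup lid [[ 534.7 -239.2   70. ]]
```

View pics/wmc.png

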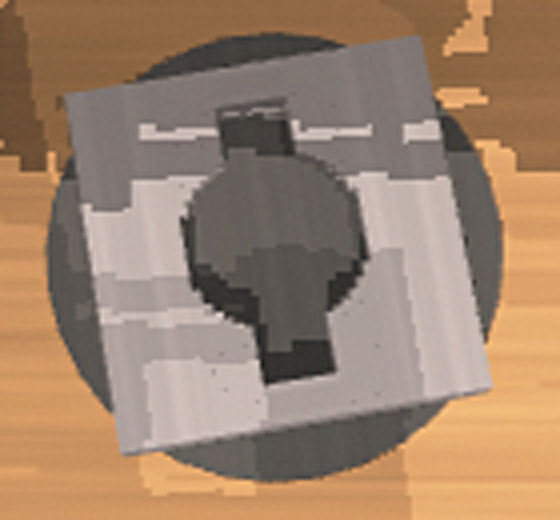

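The wrist and top views agree: the mouth is at (600.3,29.4,122.4), the opening fits 70.3 × 43.8 mm, the notches are at +10° and the rack yaw is −3°. Next I move over the cup with the camera straight above it to see both lugs.

step_arm(plan=[[[4.65, -34.8, 10.1, 1.522, 0.8], [4.65, -34.8, 10.1, 1.522, 0.8], [4.65, -34.8, 10.1, 1.522, 0.8], [4.65, -34.8, 10.1, 1.522, 0.8], [4.65, -34.8, 10.1, 1.522, 0.8], [4.65, -34.8, 10.1, 1.522, 0.8], [4.65, -34.8, 10.1, 1.522, 0.8], [4.65, -34.8, 10.1, 1.522, 0.8], [4.65, -34.8, 10.1, 1.522, 0.8], [4.65, -34.8, 10.1, 1.522, 0.8], [4.65, -34.8, 10.1, 1.522, 0.8], [4.65, -34.8, 10.1, 1.522, 0.8]]])

```text
time_s: 3.58
ee_pos: [536.3, -315.7, 200.0]
ee_rot: [180.0, -0.0, 89.9]
force: [-0.3, 0.5, -0.5]
gripper_width: 72.9
gripper_force: 0.0
```

Run:
```python
from h import *
import json
s=state();f=grab_frame("wrist");cv2.imwrite("pics/wc.png",f);json.dump({k:np.array(v).tolist() for k,v in s.items()},open("wc.json","w"))
C=cam("wrist",s);print(s["ee_pos"],s["ee_rot"])
H=cv2.cvtColor(f,cv2.COLOR_BGR2HSV).astype(int);pc=proj(C,[[535.3,-240,71]])[0];print(pc)
w=np.zeros(f.shape[:2],bool);x,y=pc.astype(int);w[max(0,y-80):y+80,x-80:x+80]=1
br=w&(H[...,0]>=16)&(H[...,0]<=30)&(H[...,1]>110)
k,l,st,cc=cv2.connectedComponentsWithStats(br.astype(np.uint8))
for i in range(1,k):
    if st[i,4]>8:print("brass",cc[i].round(1),st[i],ray(C,cc[i],(0,0,6)).round(1))
x0,y0=x-75,max(0,y-75);cv2.imwrite("pics/wcc.png",cv2.resize(f[y0:y+75,x0:x+75],None,fx=4,fy=4,interpolation=cv2.INTER_CUBIC));print("crop origin",x0,y0)
```

```text
[ 536.29710314 -315.72886965  199.99152693] [ 1.79993309e+02 -1.41239397e-03  8.99491395e+01]
[317.89387379 147.50695811]
brass [312.8 116.7] [306 113  15  10  96] [[ 530.3 -212.3    6. ]]
brass [325.6 178.4] [319 174  14   9  74] [[ 542.5 -269.1    6. ]]
crop origin 242 72
```

View pics/wcc.png

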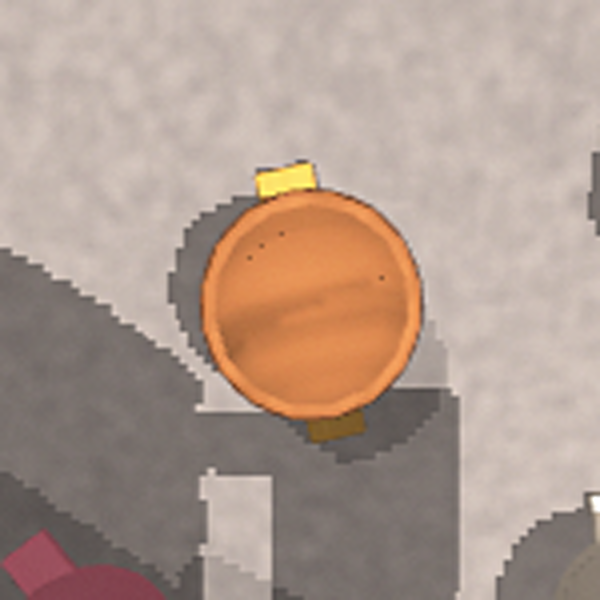

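Both lugs are visible, at (530,-212) and (542.5,-269). That puts the cup axis at (536.6,-240.5) with the lugs at 102.3°. The grasp yaw is therefore 92.3°, so turning to yaw 177° at the mount lines the lugs up with the notches. I descend and grip lightly.

step_arm(plan=[[[7.52, 0.03, 0, -0.041, 0.8], [7.52, 0.03, 0, -0.041, 0.8], [7.52, 0.03, 5, -0.041, 0.8], [7.52, 0.03, 10, -0.041, 0.8], [7.52, 0.03, 13, -0.041, 0.8], [7.52, 0.03, 14.7, -0.041, 0.8], [7.52, 0.03, 14.7, -0.041, 0.8], [7.52, 0.03, 14.7, -0.041, 0], [7.52, 0.03, 14.7, -0.041, 0], [7.52, 0.03, 14.7, -0.041, 0], [7.52, 0.03, 14.7, -0.041, 0], [7.52, 0.03, 14.7, -0.041, 0]]], newtons=8)

```text
time_s: 5.12
ee_pos: [536.9, -240.9, 53.7]
ee_rot: [179.9, 0.0, 92.2]
force: [-1.7, 0.4, 6.0]
gripper_width: 43.7
gripper_force: 8.0
```

Gripped at 43.7 mm. I lift, carry the cup over to behind the rack's back panel, and turn to the placing yaw. The panel's top edge will then tilt the cup in the light grip.

step_arm(plan=[[[0, 0, -3, 0, 0], [0, 0, -8, 0, 0], [0, 0, -13, 0, 0], [0, 0, -18, -0.1, 0], [2, 2, -21, -0.28, 0], [6, 5.2, -21, -0.46, 0], [10.5, 9.1, -21, -0.64, 0], [15, 13, -21, -0.82, 0], [19, 16.5, -21, -1.0, 0], [22.5, 19.6, -21, -1.18, 0], [25, 21.8, -21, -1.34, 0], [26.2, 22.8, -21, -1.478, 0], [26.2, 22.8, -21, -1.478, 0], [26.2, 22.8, -21, -1.478, 0], [26.2, 22.8, -21, -1.478, 0]]])

```text
time_s: 7.0
ee_pos: [753.8, 29.0, 263.1]
ee_rot: [-180.0, -0.0, 176.8]
force: [-0.7, -0.6, -0.7]
gripper_width: 43.6
gripper_force: 8.0
```

Run:
```python
from h import *
s=state();print(s["ee_pos"].round(1) if hasattr(s["ee_pos"],"round") else s["ee_pos"],s["ee_rot"],s["force"],s["qpos"])
a=grab_frame("wrist");b=grab_frame("scene")
C=cam("scene");p=proj(C,[s["ee_pos"]])[0].astype(int);print(p)
M=np.zeros((480,800,3),np.uint8);M[:,:]=0
M[:360,:480]=cv2.resize(a,(480,360));x,y=max(p[0]-80,0),max(p[1]-100,0);c=b[y:y+240,x:x+160];M[:c.shape[0]*2,480:480+2*c.shape[1]]=cv2.resize(c,None,fx=2,fy=2)
cv2.imwrite("pics/held.png",M)
```

```text
[753.8  29.  263.1] [-1.79992443e+02 -1.09393262e-02  1.76796626e+02] [-0.68074567 -0.60162449 -0.67927412] [ 1.32978534e+00  3.49932178e+01  5.81903434e+01 -6.67914792e-03
  8.68279412e+01 -8.54664712e+01]
[387 212]
```

View pics/held.png

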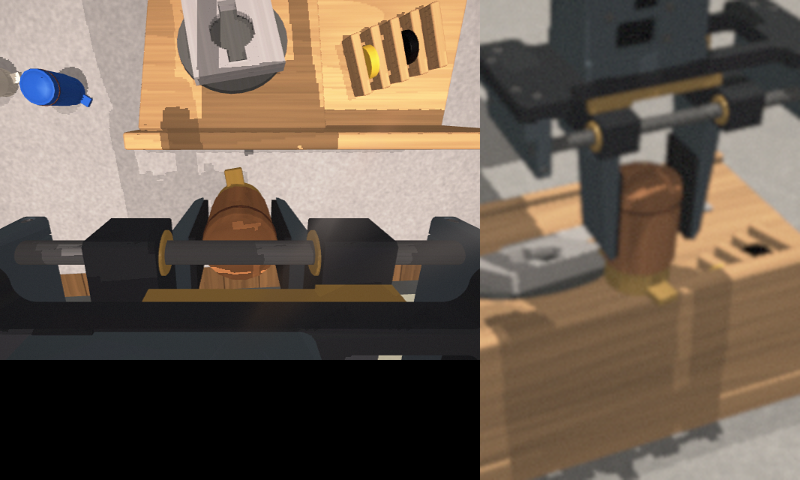

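The cup is held upright, with its front lug pointing at the panel's back edge (wrist crop, panel edge at v≈150, lug at (236,176)). I lower it so the lugs sit just below the panel top and then close in.

step_arm(plan=[[[0, 0, 3, 0, 0], [0, 0, 6, 0, 0], [0, 0, 6.9, 0, 0], [0, 0, 6.9, 0, 0], [0.4, 0, 6.9, 0, 0], [0.8, 0, 6.9, 0, 0], [1.0, 0, 6.9, 0, 0], [1.2, 0, 6.9, 0, 0], [1.2, 0, 6.9, 0, 0]]])

```text
time_s: 8.22
ee_pos: [742.6, 30.7, 194.5]
ee_rot: [180.0, 0.1, 176.9]
force: [4.5, -0.5, 0.6]
gripper_width: 43.8
gripper_force: 8.0
```

Run:
```python
from h import *
s=state();print(s["ee_pos"],s["force"])
a=grab_frame("wrist");C=cam("wrist",s)
print("panel edge predicted (708.4,29,150)",proj(C,[[708.4,29,150]]),"tip predicted",proj(C,[np.array(s["ee_pos"])+[-32.5,-4,-47.5]]))
cv2.imwrite("pics/near.png",cv2.resize(a[140:300,220:420],None,fx=3,fy=3,interpolation=cv2.INTER_CUBIC))
g=a[:,300];print(a[150:250:4,270].tolist())
```

```text
[742.60359055  30.65201466 194.47545648] [ 4.45116577 -0.50090437  0.59148766]
panel edge predicted (708.4,29,150) [[313.11107108 222.81369083]] tip predicted [[309.33800818 224.79359121]]
[[93, 138, 188], [88, 132, 183], [88, 132, 182], [92, 139, 189], [90, 135, 187], [91, 138, 191], [86, 130, 179], [89, 133, 183], [93, 139, 194], [90, 134, 183], [90, 137, 188], [93, 138, 190], [64, 95, 129], [63, 95, 132], [64, 95, 129], [70, 101, 140], [67, 101, 138], [64, 97, 134], [65, 97, 132], [67, 101, 138], [69, 102, 142], [62, 94, 130], [176, 185, 199], [170, 177, 190], [176, 183, 198]]
```

Contact is felt at TCP x≈743, which is the expected place. I push on about 11 mm to see whether the cup pivots.

step_arm(plan=[[[0.2, 0, 0, 0, 0], [0.4, 0, 0, 0, 0], [0.6, 0, 0, 0, 0], [0.8, 0, 0, 0, 0], [1.0, 0, 0, 0, 0], [1.1, 0, 0, 0, 0], [1.1, 0, 0, 0, 0]]])

```text
time_s: 9.15
ee_pos: [731.1, 31.2, 193.9]
ee_rot: [180.0, -0.0, 176.9]
force: [3.1, -0.4, 0.4]
gripper_width: 43.7
gripper_force: 8.0
```

Run:
```python
from h import *
s=state();print(s["ee_pos"],s["force"],s["gripper_width"])
a=grab_frame("wrist");b=grab_frame("scene")
p=proj(cam("scene"),[s["ee_pos"]])[0].astype(int)
M=np.zeros((480,800,3),np.uint8);M[:360,:480]=cv2.resize(a,(480,360));x,y=p[0]-50,p[1]-60;c=b[y:y+160,x:x+106];M[:480,480:798]=cv2.resize(c,None,fx=3,fy=3)
cv2.imwrite("pics/tilt1.png",M)
```

```text
[731.06920754  31.17326776 193.88210034] [ 3.14276905 -0.37060948  0.40384387] 43.73470678948936
```

View pics/tilt1.png

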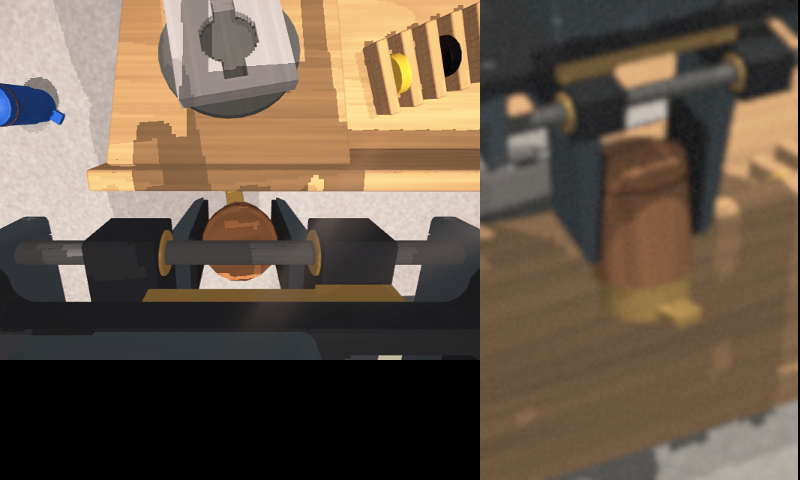

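The cup pivots in the pads (about 12° so far) with only about 3 N, leaning toward the robot as wanted. I push on to the computed 26° and then measure the tilt numerically.

step_arm(plan=[[[0.2, 0, 0, 0, 0], [0.4, 0, 0, 0, 0], [0.6, 0, 0, 0, 0], [0.8, 0, 0, 0, 0], [1.0, 0, 0, 0, 0], [1.0, 0, 0, 0, 0]]])

```text
time_s: 10.0
ee_pos: [721.0, 31.7, 193.9]
ee_rot: [180.0, -0.0, 176.9]
force: [2.0, 0.2, -0.3]
gripper_width: 43.7
gripper_force: 8.0
```

Run:
```python
from h import *
from scipy.spatial.transform import Rotation as Ro
s=state();e=np.array(s["ee_pos"]);print(e,s["force"])
a=grab_frame("wrist");b=grab_frame("scene");cv2.imwrite("pics/t2w.png",a);cv2.imwrite("pics/t2s.png",b)
yw=np.radians(-3);ex=np.array([np.cos(yw),np.sin(yw),0]);ey=np.array([-np.sin(yw),np.cos(yw),0]);ez=np.array([0,0,1.]);al=np.radians(10)
Cs=cam("scene");Cw=cam("wrist",s);P=e-3*ez
# scene: brass blob extremes vs prediction at a few tilts
H=cv2.cvtColor(b,cv2.COLOR_BGR2HSV).astype(int);m=(H[...,0]>=17)&(H[...,0]<=30)&(H[...,1]>110)
x,y=proj(Cs,[P-45*ez])[0].astype(int);w=np.zeros(m.shape,bool);w[y-25:y+40,x-35:x+45]=1;bl,ce,st=blob(m&w);p=np.argwhere(bl)[:,::-1]
print("scene brass",ce.round(1),st,"rightmost",p[p[:,0]>=p[:,0].max()-1].mean(0),"lowest",p[p[:,1]>=p[:,1].max()-1].mean(0))
H=cv2.cvtColor(a,cv2.COLOR_BGR2HSV).astype(int);t=(H[...,0]<15)&(H[...,1]>120)&(H[...,2]>40);w[:]=0;w[230:390,262:375]=1
bl,ce,st=blob(t&w);q=np.argwhere(bl)[:,::-1];print("wrist lid",ce.round(1),st)
for th in (0,20,26,32):
    r=np.radians(th);c=np.cos(r)*ez-np.sin(r)*ex;u=np.cos(r)*ex+np.sin(r)*ez;lx=np.cos(al)*u+np.sin(al)*ey;ly=np.cos(al)*ey-np.sin(al)*u
    F=P-50*c;B=[F+32*lx+k*7*ly+z*c for k in(-1,1) for z in(0,6)]
    ang=np.linspace(0,6.283,60)[:,None];rim=proj(Cw,F+70*c+22*(np.cos(ang)*u+np.sin(ang)*ey))
    print(th,"lug back corners",proj(Cs,B).round(0).tolist(),"lid rim w box",rim.min(0).round(0),rim.max(0).round(0))
```

```text
[720.97455996  31.74234986 193.88721953] [ 2.01929952  0.18974321 -0.31604474]
scene brass [381.9 283.2] [364 274  36  17 425] rightmost [398.375 285.   ] lowest [380.8   289.325]
wrist lid [319.1 274. ] [ 262  230  113   90 7641]
0 lug back corners [[381.0, 289.0], [382.0, 286.0], [390.0, 286.0], [390.0, 282.0]] lid rim w box [268. 283.] [371. 376.]
20 lug back corners [[387.0, 289.0], [387.0, 284.0], [396.0, 285.0], [395.0, 281.0]] lid rim w box [268. 264.] [371. 369.]
26 lug back corners [[389.0, 287.0], [388.0, 283.0], [397.0, 284.0], [397.0, 280.0]] lid rim w box [268. 259.] [371. 365.]
32 lug back corners [[390.0, 285.0], [389.0, 281.0], [399.0, 282.0], [398.0, 278.0]] lid rim w box [268. 256.] [371. 360.]
```

Run:
```python
from h import *
a=cv2.imread("pics/t2w.png");H=cv2.cvtColor(a,cv2.COLOR_BGR2HSV)
for v in range(350,384,2):print(v,H[v,300:340:13].tolist())
print([ (v,H[v,319].tolist()) for v in range(240,300,4)])
```

```text
350 [[10, 12, 66], [173, 15, 69], [173, 15, 69], [0, 15, 85]]
352 [[165, 17, 61], [160, 13, 61], [0, 13, 61], [150, 8, 68]]
354 [[11, 157, 125], [12, 157, 125], [12, 159, 128], [12, 158, 166]]
356 [[12, 158, 121], [12, 158, 126], [12, 157, 130], [12, 159, 165]]
358 [[12, 153, 123], [12, 155, 127], [12, 158, 129], [12, 155, 164]]
360 [[12, 159, 122], [12, 159, 127], [12, 159, 130], [11, 158, 163]]
362 [[11, 153, 135], [12, 161, 127], [12, 157, 127], [12, 158, 176]]
364 [[12, 156, 132], [11, 153, 132], [12, 157, 127], [12, 160, 172]]
366 [[12, 154, 129], [12, 158, 126], [12, 153, 128], [12, 159, 165]]
368 [[12, 128, 189], [12, 153, 127], [11, 149, 130], [15, 135, 199]]
370 [[13, 20, 224], [12, 161, 125], [12, 154, 124], [10, 13, 229]]
372 [[12, 23, 222], [12, 81, 204], [11, 124, 214], [11, 18, 228]]
374 [[11, 19, 230], [14, 16, 234], [15, 22, 229], [14, 21, 226]]
376 [[12, 19, 234], [12, 20, 232], [12, 19, 230], [12, 19, 229]]
378 [[12, 19, 230], [12, 16, 232], [13, 21, 230], [12, 19, 232]]
380 [[11, 18, 231], [13, 20, 232], [17, 22, 227], [14, 19, 233]]
382 [[13, 20, 227], [15, 22, 228], [11, 19, 230], [14, 24, 225]]
[(240, [14, 129, 144]), (244, [14, 133, 175]), (248, [15, 132, 182]), (252, [14, 128, 139]), (256, [14, 128, 139]), (260, [14, 129, 150]), (264, [14, 129, 146]), (268, [14, 128, 146]), (272, [12, 159, 133]), (276, [11, 157, 127]), (280, [12, 155, 117]), (284, [12, 154, 116]), (288, [12, 158, 121]), (292, [12, 158, 152]), (296, [12, 157, 158])]
```

Run:
```python
from h import *
yw=np.radians(-3);ex=np.array([np.cos(yw),np.sin(yw),0]);ey=np.array([-np.sin(yw),np.cos(yw),0]);ez=np.array([0,0,1.]);al=np.radians(10)
Cs=cam("scene")
def tip(e,th,d=0):
    r=np.radians(th);P=np.array(e)-3*ez+d*ex;c=np.cos(r)*ez-np.sin(r)*ex;u=np.cos(r)*ex+np.sin(r)*ez;lx=np.cos(al)*u+np.sin(al)*ey;ly=np.cos(al)*ey-np.sin(al)*u;F=P-50*c
    return proj(Cs,[F+32*lx+7*ly+3*c,F+32*lx-7*ly])
h=cv2.imread("pics/held.png")[:,480:];t=cv2.imread("pics/tilt1.png")[:,480:798];s2=cv2.imread("pics/t2s.png")
p1=proj(Cs,[[731.07,31.17,193.88]])[0].astype(int)
for nm,I,sc,o,e,box in(("held",h,2,(307,112),(753.8,29,263.1),(240,320)),("tilt1",t,3,(p1[0]-50,p1[1]-60),(731.07,31.17,193.88),(250,350)),("t2",s2,1,(0,0),(720.97,31.74,193.89),(270,300))):
    H=cv2.cvtColor(I,cv2.COLOR_BGR2HSV).astype(int);m=(H[...,0]>=17)&(H[...,0]<=30)&(H[...,1]>110);m[:box[0]]=0;m[box[1]:]=0
    if nm=="t2": m[:,:350]=0;m[:,420:]=0
    b,ce,st=blob(m);p=np.argwhere(b)[:,::-1]/sc+np.array(o);k=p[p[:,0]>=p[:,0].max()-1.5]
    r=p[p[:,0]>p[:,0].max()-12];print(nm,"right tip",k.mean(0).round(1),"low in lug",r[r[:,1].argmax()].round(1),"n",len(p))
    for th,d in((0,0),(13,0),(13,4),(26,0),(26,4)):print("   ",th,d,tip(e,th,d).round(1).tolist())
```

```text
held right tip [405.1 259.1] low in lug [396. 265.] n 1599
    0 0 [[405.7, 258.0], [396.2, 263.9]]
    13 0 [[410.4, 257.5], [401.0, 263.4]]
    13 4 [[412.1, 259.5], [402.7, 265.5]]
    26 0 [[414.5, 254.6], [405.2, 260.4]]
    26 4 [[416.3, 256.6], [407.0, 262.5]]
tilt1 right tip [399.5 291.3] low in lug [392.7 297. ] n 3654
    0 0 [[393.4, 288.6], [384.7, 294.2]]
    13 0 [[397.4, 288.8], [388.8, 294.4]]
    13 4 [[398.9, 290.7], [390.2, 296.4]]
    26 0 [[400.9, 286.8], [392.4, 292.3]]
    26 4 [[402.4, 288.8], [393.9, 294.3]]
t2 right tip [398.4 285. ] low in lug [389. 290.] n 425
    0 0 [[389.9, 283.8], [381.3, 289.3]]
    13 0 [[393.7, 283.9], [385.2, 289.4]]
    13 4 [[395.2, 285.8], [386.6, 291.4]]
    26 0 [[397.1, 281.8], [388.7, 287.2]]
    26 4 [[398.6, 283.8], [390.1, 289.2]]
```

The scene and wrist views agree: the cup is tilted 26° and its axis sits about 4 mm behind the pad centre. Allowing for that, TCP home is about (580.5,30.4,157.8). I back off the panel, lift over it, and stop 45 mm out along the mount axis.

step_arm(plan=[[[-0.6, 0, 0, 0, 0], [-0.6, 0, -2, 0, 0], [-0.6, 0, -5, 0, 0], [-0.6, 0, -8, 0, 0], [2, -0.2, -8, 0, 0], [6, -0.4, -8, 0, 0], [10, -0.6, -8, 0, 0], [14, -0.8, -8, 0, 0], [16, -0.9, -6, 0, 0], [16, -0.9, -3, 0, 0], [16, -0.9, -0.4, 0, 0], [16, -0.9, -0.4, 0, 0], [16, -0.9, -0.4, 0, 0]]])

```text
time_s: 11.72
ee_pos: [561.5, 31.4, 198.7]
ee_rot: [180.0, 0.0, 176.9]
force: [-0.2, 0.2, -1.6]
gripper_width: 43.8
gripper_force: 8.0
```

Run:
```python
from h import *
s=state();e=np.array(s["ee_pos"]);print(e.round(1),np.round(s["ee_rot"],1),np.round(s["force"],1),s["gripper_width"])
a=grab_frame("wrist");b=grab_frame("scene");cv2.imwrite("pics/t3w.png",a);cv2.imwrite("pics/t3s.png",b)
yw=np.radians(-3);ex=np.array([np.cos(yw),np.sin(yw),0]);ey=np.array([-np.sin(yw),np.cos(yw),0]);ez=np.array([0,0,1.]);al=np.radians(10)
Cs=cam("scene");Cw=cam("wrist",s);r=np.radians(26);c=np.cos(r)*ez-np.sin(r)*ex;u=np.cos(r)*ex+np.sin(r)*ez;lx=np.cos(al)*u+np.sin(al)*ey;ly=np.cos(al)*ey-np.sin(al)*u
F=e-3*ez+4*ex-50*c;print("pred foot rel mount",((F-np.array([600.3,29.4,122.4]))@np.c_[u,ey,c]).round(1))
B=[F+k*32*lx+j*7*ly+z*c for k in(-1,1) for j in(-1,1) for z in(0,6)]
print("wrist front lug",proj(Cw,B[:4]).round(0).tolist(),"scene back",proj(Cs,B[4:]).round(0).tolist(),"mouth w",proj(Cw,[[600.3,29.4,122.4]]),"rim w",proj(Cw,[F+70*c+22*u,F+70*c-22*u]).round(0).tolist())
p=proj(Cs,[F])[0].astype(int)
for I,C,box in((a,"w",(160,330,240,400)),(b,"s",(p[1]-20,p[1]+30,p[0]-30,p[0]+45))):
    H=cv2.cvtColor(I,cv2.COLOR_BGR2HSV).astype(int);m=(H[...,0]>=17)&(H[...,0]<=30)&(H[...,1]>110);w=np.zeros(m.shape,bool);w[box[0]:box[1],box[2]:box[3]]=1
    bl,ce,st=blob(m&w);q=np.argwhere(bl)[:,::-1];print(C,ce.round(1),st,"right",q[q[:,0]>=q[:,0].max()-1].mean(0))
M=np.zeros((480,790,3),np.uint8);M[:,:400]=cv2.resize(a[180:420,220:420],None,fx=2,fy=2);k=cv2.resize(b[p[1]-80:p[1]+40,p[0]-60:p[0]+69],None,fx=3,fy=3);M[:360,402:402+k.shape[1]]=k;cv2.imwrite("pics/ins.png",M)
```

```text
[561.5  31.4 198.7] [180.    0.  176.9] [-0.2  0.2 -1.6] 43.829296409573026
pred foot rel mount [ 0.8 -0.1 31.1]
wrist front lug [[300.0, 267.0], [299.0, 266.0], [321.0, 263.0], [321.0, 262.0]] scene back [[336.0, 222.0], [335.0, 218.0], [344.0, 219.0], [343.0, 216.0]] mouth w [[319.47743321 313.05047593]] rim w [[320.0, 373.0], [319.0, 268.0]]
w [390.7 266.5] [376 253  24  29 324] right [398.48780488 269.17073171]
s [330.5 217. ] [317 209  27  15 264] right [342.25 217.75]
```

View pics/ins.png

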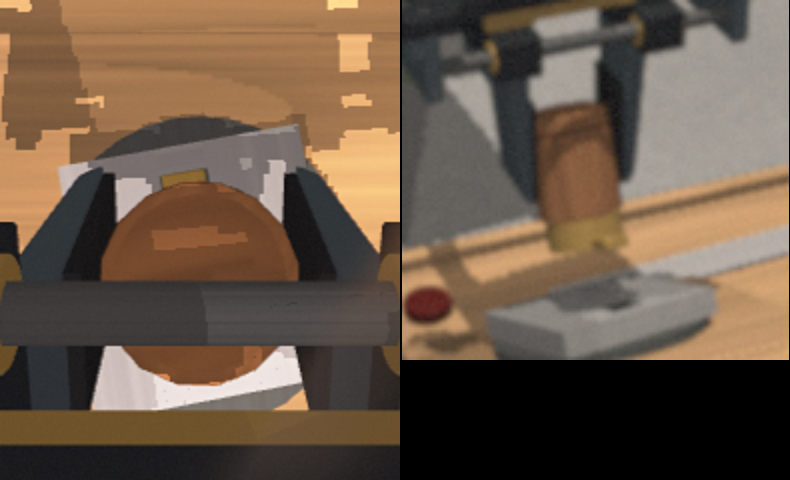

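The last view shows the front lug at wrist (301..324,266), within 2 px of the prediction, and the tilted cup parallel to the mount axis. The scene tip also matches. I insert along the mount axis, stopping 5 mm into the plate to check the force.

step_arm(plan=[[[-0.4, 0, 0.8, 0, 0], [-0.8, 0, 1.6, 0, 0], [-1.0, 0, 2.1, 0, 0], [-1.15, 0, 2.4, 0, 0], [-1.3, 0, 2.7, 0, 0], [-1.4, 0, 3.0, 0, 0], [-1.52, 0, 3.26, 0, 0], [-1.52, 0, 3.26, 0, 0]]])

```text
time_s: 12.82
ee_pos: [576.2, 30.5, 165.1]
ee_rot: [180.0, -0.0, 176.9]
force: [0.0, -0.8, -1.3]
gripper_width: 43.7
gripper_force: 8.0
```

No contact force, so the foot is in the opening. I push home.

step_arm(plan=[[[-0.12, 0, 0.25, 0, 0], [-0.24, 0, 0.5, 0, 0], [-0.34, 0, 0.7, 0, 0], [-0.42, 0, 0.85, 0, 0], [-0.46, 0, 0.95, 0, 0], [-0.46, 0, 0.95, 0, 0]]])

```text
time_s: 13.58
ee_pos: [580.2, 30.3, 157.7]
ee_rot: [180.0, -0.0, 176.9]
force: [-4.4, -0.2, 9.4]
gripper_width: 43.8
gripper_force: 8.0
```

```bash
cat > chk.py <<'E'
from h import *
s=state();e=np.array(s["ee_pos"]);print(e.round(1),np.round(s["ee_rot"],1),"F",np.round(s["force"],1),"w",round(float(s["gripper_width"]),1),"t",s["time_s"])
yw=np.radians(-3);ex=np.array([np.cos(yw),np.sin(yw),0]);ey=np.array([-np.sin(yw),np.cos(yw),0]);ez=np.array([0,0,1.])
r=np.radians(26);c=np.cos(r)*ez-np.sin(r)*ex;u=np.cos(r)*ex+np.sin(r)*ez;M=np.array([600.3,29.4,122.4])-14*c
a=grab_frame("wrist");b=grab_frame("scene");Cw=cam("wrist",s);Cs=cam("scene");H=cv2.cvtColor(a,cv2.COLOR_BGR2HSV).astype(int);cv2.imwrite("pics/cw.png",a)
t=(H[...,0]<15)&(H[...,1]>125)&(H[...,2]>40)&(H[...,2]<235)
ang=np.linspace(0,6.283,90)[:,None]
for z in(0,10):
    rim=proj(Cw,M+(70+z)*c+22*(np.cos(ang)*u+np.sin(ang)*ey));print("rim if at height",z,rim.min(0).round(0),rim.max(0).round(0))
uu=int(rim[:,0].mean());col=t[:,uu-3:uu+4].mean(1)>.5;d=np.flatnonzero(np.diff(col.astype(int)));print("teak col",uu,"edges",d)
H=cv2.cvtColor(b,cv2.COLOR_BGR2HSV).astype(int);m=(H[...,0]>=17)&(H[...,0]<=30)&(H[...,1]>110);p=proj(Cs,[M+10*c])[0].astype(int);m2=np.zeros_like(m);m2[p[1]-15:p[1]+15,p[0]-25:p[0]+25]=m[p[1]-15:p[1]+15,p[0]-25:p[0]+25]
print("scene brass px",m2.sum(),"at",np.argwhere(m2).mean(0)[::-1] if m2.any() else None,"foot proj",p)
tk=(H[...,0]<15)&(H[...,1]>120)&(H[...,2]<140);w=np.zeros_like(tk);q=proj(Cs,[M+40*c])[0].astype(int);w[q[1]-45:q[1]+45,q[0]-25:q[0]+25]=1;bl,ce,st=blob(tk&w);print("scene teak",ce.round(1),st,"pred body bottom/top ctr",proj(Cs,[M+16*c,M+70*c]).round(1).tolist())
E
python3 chk.py
```

```text
[580.2  30.3 157.7] [180.   -0.  176.9] F [-4.4 -0.2  9.4] w 43.8 t 13.575
rim if at height 0 [268. 269.] [371. 374.]
rim if at height 10 [265. 266.] [375. 379.]
teak col 319 edges [  4  88 127 128 161 163 173 174 182 183 200 201 225 270 319 352 372]
scene brass px 25 at [339.   239.76] foot proj [333 240]
scene teak [331.2 221.5] [319 203  27  38 819] pred body bottom/top ctr [[332.8, 237.0], [326.9, 203.5]]
```

Home: the force is 10 N along the mount axis at exactly the computed depth, and the lid rim at rows 270–372 matches the home prediction of 269–374. I grip harder and twist clockwise (positive tool turn) in limited strokes, since the pads are only parallel to the cup near this yaw.

step_arm(plan=[[[0, 0, 0, 0, 0], [0, 0, -0.05, 0, 0], [0, 0.02, -0.05, 0.05, 0], [0, 0.04, -0.05, 0.1, 0], [0, 0.06, -0.05, 0.15, 0], [0, 0.08, -0.05, 0.2, 0], [0, 0.1, -0.05, 0.25, 0], [0, 0.12, -0.05, 0.3, 0], [0, 0.12, -0.05, 0.3, 0]]], newtons=18)

```text
time_s: 14.8
ee_pos: [579.6, 34.7, 158.8]
ee_rot: [179.7, -0.2, 159.7]
force: [-8.3, 8.9, 12.8]
gripper_width: 43.6
gripper_force: 18.0
```

```bash
python3 chk.py; python3 -c "
from workcell import *;print(state()['torque'])"
```

```text
[579.6  34.7 158.8] [179.7  -0.2 159.7] F [-8.3  8.9 12.8] w 43.6 t 14.8
rim if at height 0 [258. 273.] [359. 377.]
rim if at height 10 [251. 271.] [358. 382.]
teak col 304 edges [ 81  90 125 158 159 185 186 229 272 319 352 370]
scene brass px 61 at [332.91803279 239.86885246] foot proj [333 240]
scene teak [331.4 220.1] [318 202  28  37 909] pred body bottom/top ctr [[332.8, 237.0], [326.9, 203.5]]
[1.90795023 1.32550781 0.361475  ]
```

step_arm(plan=[[[0, 0, 0, 0, 0.62], [0, 0, 0, 0, 0.62], [0, 0, 0, 0, 0.62]]])

```text
time_s: 15.28
ee_pos: [581.0, 31.2, 156.1]
ee_rot: [-180.0, -0.0, 159.7]
force: [-0.6, 0.5, 0.1]
gripper_width: 56.6
gripper_force: 0.0
```

```bash
python3 chk.py
```

```text
[581.   31.2 156.1] [-180.    -0.   159.7] F [-0.6  0.5  0.1] w 56.6 t 15.275
rim if at height 0 [264. 269.] [366. 376.]
rim if at height 10 [256. 267.] [366. 381.]
teak col 311 edges [ 77  84 127 129 130 153 154 226 266 319 352 368]
scene brass px 32 at [337.3125  239.96875] foot proj [333 240]
scene teak [329.5 221.4] [315 203  30  38 889] pred body bottom/top ctr [[332.8, 237.0], [326.9, 203.5]]
```

Released cleanly. I regrip 30° back, centred on the axis, and do a second shorter clockwise stroke.

step_arm(plan=[[[-0.15, 0, -0.35, -0.15, 0.62], [-0.2, 0, -0.35, -0.33, 0.62], [-0.2, 0, -0.35, -0.5, 0.62], [-0.2, 0, -0.35, -0.52, 0.62], [-0.2, 0, -0.35, -0.52, 0], [-0.2, 0, -0.35, -0.52, 0], [-0.2, 0, -0.35, -0.52, 0], [-0.2, 0, -0.35, -0.45, 0], [-0.2, 0, -0.35, -0.38, 0], [-0.2, 0, -0.35, -0.31, 0], [-0.2, 0, -0.35, -0.24, 0], [-0.2, 0, -0.35, -0.17, 0], [-0.2, 0, -0.35, -0.1, 0], [-0.2, 0, -0.35, -0.1, 0]]], newtons=15)

```text
time_s: 17.12
ee_pos: [583.4, 32.4, 160.8]
ee_rot: [179.8, 0.1, 165.5]
force: [0.5, 5.0, 4.7]
gripper_width: 44.1
gripper_force: 15.0
```

```bash
cp pics/cw.png pics/rel1.png; python3 chk.py; python3 -c "
from workcell import *;print(state()['torque'])"
```

```text
[583.4  32.4 160.8] [1.798e+02 1.000e-01 1.655e+02] F [0.5 5.  4.7] w 44.1 t 17.125
rim if at height 0 [262. 261.] [362. 364.]
rim if at height 10 [256. 258.] [363. 369.]
teak col 309 edges [ 83  89  90 166 167 221 258 319 352 357]
scene brass px 56 at [333.92857143 239.875     ] foot proj [333 240]
scene teak [331.2 220.3] [318 202  28  37 859] pred body bottom/top ctr [[332.8, 237.0], [326.9, 203.5]]
[ 1.30138078 -0.05049028  0.06935353]
```

step_arm(plan=[[[0, 0, 0, 0, 0.62], [0, 0, 0, 0, 0.62], [0, 0, 0, -0.14, 0.62], [0, 0, 0, -0.3, 0.62], [0, 0, 0, -0.42, 0.62], [0, 0, 0, -0.42, 0], [0, 0, 0, -0.42, 0], [0, 0, 0, -0.42, 0], [0, 0, 0, -0.35, 0], [0, 0, 0, -0.28, 0], [0, 0, 0, -0.21, 0], [0, 0, 0, -0.14, 0], [0, 0, 0, -0.07, 0], [0, 0, 0, 0, 0], [0, 0, 0, 0, 0]]], newtons=15)

```text
time_s: 19.1
ee_pos: [583.3, 32.4, 160.8]
ee_rot: [179.8, 0.1, 165.5]
force: [-0.5, 5.4, 5.0]
gripper_width: 43.4
gripper_force: 15.0
```

step_arm(plan=[[[0, 0, 0, 0, 0.62], [0, 0, 0, 0, 0.62], [0, 0, 0, 0, 0.62]]])

```text
time_s: 19.48
ee_pos: [582.6, 30.4, 159.4]
ee_rot: [-180.0, -0.0, 165.5]
force: [1.0, -1.0, 0.2]
gripper_width: 56.7
gripper_force: 0.0
```

```bash
cat >> chk.py <<'E'
al=np.radians(10);lx=np.cos(al)*u+np.sin(al)*ey
H=cv2.cvtColor(a,cv2.COLOR_BGR2HSV).astype(int)
for rr in(24,28,31):
    x,y=proj(Cw,[M-rr*lx+6*c])[0].round().astype(int);print("front notch r",rr,(x,y),H[y-1:y+2,x-2:x+3].reshape(-1,3).mean(0).round())
E
python3 chk.py
```

```text
[582.6  30.4 159.4] [-180.    -0.   165.5] F [ 1.  -1.   0.2] w 56.7 t 19.475
rim if at height 0 [266. 263.] [367. 367.]
rim if at height 10 [260. 260.] [369. 371.]
teak col 314 edges [ 83  85  86  90  91 122 123 165 167 221 259 319 352 359]
scene brass px 35 at [337.08571429 239.97142857] foot proj [333 240]
scene teak [328.9 220.4] [315 203  30  38 758] pred body bottom/top ctr [[332.8, 237.0], [326.9, 203.5]]
front notch r 24 (np.int64(313), np.int64(274)) [ 12. 158. 143.]
front notch r 28 (np.int64(311), np.int64(268)) [ 12. 157. 134.]
front notch r 31 (np.int64(309), np.int64(264)) [ 12. 159. 151.]
```

step_arm(plan=[[[0, 0, 0, -0.14, 0.62], [0, 0, 0, -0.3, 0.62], [0, 0, 0, -0.42, 0.62], [0, 0, 0, -0.42, 0], [0, 0, 0, -0.42, 0], [0, 0, 0, -0.42, 0], [0, 0, 0, -0.35, 0], [0, 0, 0, -0.28, 0], [0, 0, 0, -0.21, 0], [0, 0, 0, -0.14, 0], [0, 0, 0, -0.07, 0], [0, 0, 0, 0, 0], [0, 0, 0, 0, 0]]], newtons=15)

```text
time_s: 21.2
ee_pos: [582.1, 33.0, 160.7]
ee_rot: [179.8, -0.1, 165.4]
force: [-3.2, 4.6, 5.5]
gripper_width: 44.1
gripper_force: 15.0
```

```bash
python3 -c "
from workcell import *;s=state();print(s['torque'],s['qpos'][5],s['effort'][5])"
```

```text
[1.2345138  0.55587469 0.47541142] -73.57836117663618 0.5002585798501968
```

step_arm(plan=[[[0, 0, 0, 0, 0.62], [0, 0, 0, 0, 0.62], [0, 0, 0, -0.14, 0.62], [0, 0, 0, -0.3, 0.62], [0, 0, 0, -0.42, 0.62], [0, 0, 0, -0.42, 0], [0, 0, 0, -0.42, 0], [0, 0, 0, -0.42, 0], [0, 0, 0, -0.35, 0], [0, 0, 0, -0.28, 0], [0, 0, 0, -0.21, 0], [0, 0, 0, -0.14, 0], [0, 0, 0, -0.07, 0], [0, 0, 0, 0, 0], [0, 0, 0, 0, 0]]], newtons=15)

```text
time_s: 23.08
ee_pos: [581.7, 33.5, 160.7]
ee_rot: [179.7, -0.2, 165.4]
force: [-4.5, 7.2, 5.9]
gripper_width: 45.1
gripper_force: 15.0
```

```bash
python3 -c "
from workcell import *;s=state();print(s['torque'],s['qpos'][5],s['effort'][5])"
```

```text
[1.505073   0.78958361 0.51890064] -73.59406765319474 0.628549475222826
```

The torque about the vertical rose from 0.07 to 0.5 Nm, which fits the stop. I release, lift clear, and look at the notch from the front to check.

step_arm(plan=[[[0, 0, 0, 0, 0.62], [0, 0, 0, 0, 0.7], [0, 0, 0, 0, 0.7], [0, 0, -3, 0, 0.7], [0, 0, -7, 0, 0.7], [0, 0, -11, 0, 0.7], [0, 0, -14, 0, 0.7], [7.75, -2, -14, 0, 0.7], [7.75, -2, -14, 0, 0.7], [7.75, -2, -14, 0, 0.7]]])

```text
time_s: 24.32
ee_pos: [502.3, 30.8, 300.3]
ee_rot: [180.0, 0.1, 165.4]
force: [0.2, -0.0, 0.0]
gripper_width: 64.1
gripper_force: 0.0
```

```bash
cat > chk2.py <<'E'
from h import *
s=state();print(np.round(s["ee_pos"],1),"F",np.round(s["force"],1),"t",s["time_s"])
a=grab_frame("wrist");b=grab_frame("top");cv2.imwrite("pics/c2w.png",a);cv2.imwrite("pics/c2t.png",b);Cw=cam("wrist",s);Ct=cam("top")
yw=np.radians(-3);ex=np.array([np.cos(yw),np.sin(yw),0]);ey=np.array([-np.sin(yw),np.cos(yw),0]);ez=np.array([0,0,1.])
r=np.radians(26);c=np.cos(r)*ez-np.sin(r)*ex;u=np.cos(r)*ex+np.sin(r)*ez;M=np.array([600.3,29.4,122.4])-14*c;al=np.radians(10);lx=np.cos(al)*u+np.sin(al)*ey
H=cv2.cvtColor(a,cv2.COLOR_BGR2HSV).astype(int)
for rr in(22,25,28,31,34,40):
    for h in(6,14):
        x,y=proj(Cw,[M-rr*lx+h*c])[0].round().astype(int);print("notch r",rr,"h",h,(x,y),H[y-1:y+2,x-1:x+2].reshape(-1,3).mean(0).round())
for nm,I,C in(("w",a,Cw),("t",b,Ct)):
    H=cv2.cvtColor(I,cv2.COLOR_BGR2HSV).astype(int);br=(H[...,0]>=17)&(H[...,0]<=30)&(H[...,1]>110)
    p=proj(C,[M+14*c])[0].astype(int);R=60 if nm=="w" else 28;w=br[max(p[1]-R,0):p[1]+R,p[0]-R:p[0]+R];print(nm,"mouth px",p,"brass n",w.sum())
    t=(H[...,0]<14)&(H[...,1]>130);q=proj(C,[M+70*c])[0];m=np.zeros_like(t);qi=q.astype(int);m[qi[1]-R:qi[1]+R,qi[0]-R:qi[0]+R]=1;bl,ce,st=blob(t&m);print("  teak",ce.round(1),st,"pred lid ctr",q.round(1),"body bottom",proj(C,[M+16*c]).round(1))
    ang=np.linspace(0,6.283,90)[:,None];rim=proj(C,M+70*c+22*(np.cos(ang)*u+np.sin(ang)*ey));print("  rim box",rim.min(0).round(1),rim.max(0).round(1))
E
python3 chk2.py
```

```text
[502.3  30.8 300.3] F [ 0.2 -0.   0. ] t 24.325
notch r 22 h 6 (np.int64(334), np.int64(297)) [ 12. 161. 165.]
notch r 22 h 14 (np.int64(334), np.int64(297)) [ 12. 161. 165.]
notch r 25 h 6 (np.int64(333), np.int64(295)) [ 12. 129. 103.]
notch r 25 h 14 (np.int64(333), np.int64(294)) [11. 80. 68.]
notch r 28 h 6 (np.int64(332), np.int64(292)) [15. 18. 58.]
notch r 28 h 14 (np.int64(332), np.int64(292)) [15. 18. 58.]
notch r 31 h 6 (np.int64(331), np.int64(289)) [11. 24. 58.]
notch r 31 h 14 (np.int64(331), np.int64(289)) [11. 24. 58.]
notch r 34 h 6 (np.int64(330), np.int64(287)) [14. 22. 61.]
notch r 34 h 14 (np.int64(330), np.int64(286)) [12. 22. 77.]
notch r 40 h 6 (np.int64(328), np.int64(281)) [ 25.  21. 108.]
notch r 40 h 14 (np.int64(328), np.int64(281)) [ 25.  21. 108.]
w mouth px [341 316] brass n 104
  teak [341.2 308.5] [ 317  293   49   28 1041] pred lid ctr [340.  319.3] body bottom [[341.5 317. ]]
  rim box [315.3 294.2] [365.1 345. ]
t mouth px [304 213] brass n 0Traceback (most recent call last):
  File "chk2.py", line 13, in <module>
    t=(H[...,0]<14)&(H[...,1]>130);q=proj(C,[M+70*c])[0];m=np.zeros_like(t);qi=q.astype(int);m[qi[1]-R:qi[1]+R,qi[0]-R:qi[0]+R]=1;bl,ce,st=blob(t&m);print("  teak",ce.round(1),st,"pred lid ctr",q.round(1),"body bottom",proj(C,[M+16*c]).round(1))
                                                                                                                                           ~~~~^^^^^
  File "h.py", line 18, in blob
    i=1+(np.argmax(st[1:,4]) if near is None else np.argmin(np.linalg.norm(ce[1:]-near,axis=1)+1e3*(st[1:,4]<5)))
         ~~~~~~~~~^^^^^^^^^^
    return _wrapfunc(a, 'argmax', axis=axis, out=out, **kwds)
    return bound(*args, **kwds)
ValueError: attempt to get argmax of an empty sequence
```

The notch is empty (dark grey, no brass) and the lid is where it should be. To put a number on the twist, I compare the lid's grain direction before and after, using a clear view.

step_arm(plan=[[[-6, 1.5, 0, -0.1, 0.7], [-10.5, 2.7, 0, -0.2, 0.7], [-10.5, 2.7, 0, -0.2, 0.7], [-10.5, 2.7, 0, -0.2, 0.7]]])

```text
time_s: 24.92
ee_pos: [611.5, 30.6, 298.8]
ee_rot: [-180.0, -0.1, 176.9]
force: [-0.0, -0.6, 0.5]
gripper_width: 63.7
gripper_force: 0.0
```

```bash
cat > grain.py <<'E'
from h import *
import json
yw=np.radians(-3);ex=np.array([np.cos(yw),np.sin(yw),0]);ey=np.array([-np.sin(yw),np.cos(yw),0]);ez=np.array([0,0,1.])
r=np.radians(26);c=np.cos(r)*ez-np.sin(r)*ex;u=np.cos(r)*ex+np.sin(r)*ez;M=np.array([600.3,29.4,122.4])-14*c
def patch(img,C,o,a,b):      # rectified lid, 4 px/mm, columns along a, rows along b
    g=np.arange(-20,20.01,.25);X=o+g[None,:,None]*a+g[:,None,None]*b
    uv=proj(C,X.reshape(-1,3)).reshape(len(g),len(g),2).astype(np.float32);return cv2.remap(img,uv[...,0],uv[...,1],cv2.INTER_CUBIC)
def ori(P):
    G=cv2.GaussianBlur(cv2.cvtColor(P,cv2.COLOR_BGR2GRAY).astype(np.float32),(0,0),3);G=np.log(G+5)
    gx,gy=cv2.Sobel(G,cv2.CV_32F,1,0),cv2.Sobel(G,cv2.CV_32F,0,1);k=np.hypot(*np.mgrid[-80:81,-80:81])<62
    mag=np.hypot(gx,gy);k&=mag<np.percentile(mag[k],95)
    J=np.array([[np.sum((gx*gx)[k]),np.sum((gx*gy)[k])],[0,np.sum((gy*gy)[k])]]);J[1,0]=J[0,1];w,V=np.linalg.eigh(J)
    return np.degrees(np.arctan2(V[1,0],V[0,0]))%180,w[1]/w[0]   # stripe direction = least gradient
s0=json.load(open("wc.json"));C0=cam("wrist",s0);l=np.radians(102.3);lx=np.array([np.cos(l),np.sin(l),0]);ly=np.array([-np.sin(l),np.cos(l),0])
P0=patch(cv2.imread("pics/wc.png"),C0,np.array([536.6,-240.6,72]),lx,ly);print("before: grain from lug axis",ori(P0))
s=state();a=grab_frame("wrist");cv2.imwrite("pics/g.png",a);C=cam("wrist",s);print(np.round(s["ee_pos"],1),s["time_s"],"lid px",proj(C,[M+72*c]).round(0))
H=cv2.cvtColor(a,cv2.COLOR_BGR2HSV).astype(int);t=(H[...,0]<14)&(H[...,1]>140);x,y=proj(C,[M+72*c])[0].astype(int);w=np.zeros_like(t);w[y-45:y+45,x-45:x+45]=1
bl,ce,st=blob(t&w,(x,y));print("teak",ce.round(1),st)
al=np.radians(10);mx=np.cos(al)*u+np.sin(al)*ey;my=np.cos(al)*ey-np.sin(al)*u
P1=patch(a,C,M+72*c,mx,my);print("after: grain from mount x",ori(P1))
cv2.imwrite("pics/P0.png",P0);cv2.imwrite("pics/P1.png",P1)
f=lambda P:(lambda G:G-cv2.GaussianBlur(G,(0,0),14))(cv2.GaussianBlur(np.log(5+cv2.cvtColor(P,cv2.COLOR_BGR2GRAY).astype(np.float32)),(0,0),2.))
m=np.hypot(*np.mgrid[-80:81,-80:81])<62;A,B=f(P0),f(P1);sc=[]
for d in range(-180,180,4):   # check: correlation of the same wood figure, turned
    R=cv2.warpAffine(A,cv2.getRotationMatrix2D((80,80),-d,1),(161,161));sc.append((np.corrcoef(R[m],B[m])[0,1].round(2),d))
print(sorted(sc)[::-1][:6])
E
python3 grain.py
```

```text
before: grain from lug axis (np.float64(91.0644586675877), np.float64(4.482140551565478))
[611.5  30.6 298.8] 24.925 lid px [[317. 199.]]
teak [318.4 205.2] [ 292  174   54   65 2688]
after: grain from mount x (np.float64(34.005782500683864), np.float64(5.191340125036985))
[(np.float64(0.48), 112), (np.float64(0.47), 116), (np.float64(0.45), 108), (np.float64(0.44), 120), (np.float64(0.44), -56), (np.float64(0.44), -60)]
```

The grain moved from 91° to 34°, a 57° clockwise turn, so the cup is at the stop. The lid rim is within about 1–2 px of where a square, home cup should be. The arm is clear, so I hand in.

```bash
python3 -c "
from workcell import *;print(job_done())"
```

```text
the job is handed in; nothing more can be done
None
```

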